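Line up the pocket drives by length on the dock

TASK

Line the four loose black drives up on the dock in order of length, one lying flat, centred and straight along each grey rest, with the shortest on the rest nearest the dish of screws and the longest at the far end by the power block. Leave the dish of screws and the blue spudger where they are.

Things in the scene. Friction and masses are not known exactly. Their poses are not given: they have to be found in the camera images.
- drive_46: The shortest of four loose pocket drives: a flat black plastic bar 46 mm long (its x), 34 mm wide (its y), 14 mm thick (z up), 30 g nominal. Origin at the centre of its underside. It starts lying flat on the white shelf (height 0), between the dock and the robot, turned by up to about 35 degrees. It may lie on its rest either way round.
- drive_62: The second shortest of four loose pocket drives: a flat black plastic bar 62 mm long (its x), 34 mm wide (its y), 14 mm thick (z up), 40 g nominal. Origin at the centre of its underside. It starts lying flat on the white shelf (height 0), between the dock and the robot, turned by up to about 35 degrees. It may lie on its rest either way round.
- drive_78: The second longest of four loose pocket drives: a flat black plastic bar 78 mm long (its x), 34 mm wide (its y), 14 mm thick (z up), 49 g nominal. Origin at the centre of its underside. It starts lying flat on the white shelf (height 0), between the dock and the robot, turned by up to about 35 degrees. It may lie on its rest either way round.
- drive_94: The longest of four loose pocket drives: a flat black plastic bar 94 mm long (its x), 34 mm wide (its y), 14 mm thick (z up), 59 g nominal. Origin at the centre of its underside. It starts lying flat on the white shelf (height 0), between the dock and the robot, turned by up to about 35 degrees. It may lie on its rest either way round.
- rest_a: One of four identical grey rests, 100 mm (its x) by 46 mm (its y), 3 mm thick, fixed side by side in a row at 80 mm spacing on the aluminium dock (a plate 120 x 330 x 12 mm). Origin at the centre of the rest's underside, so the surface a drive lies on is 3 mm above it, 15 mm above the shelf. The rests all point the same way: their x axis runs across the dock, their y axis along the row. Which letter is where in the row varies.
- rest_b: One of four identical grey rests, 100 mm (its x) by 46 mm (its y), 3 mm thick, fixed side by side in a row at 80 mm spacing on the aluminium dock (a plate 120 x 330 x 12 mm). Origin at the centre of the rest's underside, so the surface a drive lies on is 3 mm above it, 15 mm above the shelf. The rests all point the same way: their x axis runs across the dock, their y axis along the row. Which letter is where in the row varies.
- rest_c: One of four identical grey rests, 100 mm (its x) by 46 mm (its y), 3 mm thick, fixed side by side in a row at 80 mm spacing on the aluminium dock (a plate 120 x 330 x 12 mm). Origin at the centre of the rest's underside, so the surface a drive lies on is 3 mm above it, 15 mm above the shelf. The rests all point the same way: their x axis runs across the dock, their y axis along the row. Which letter is where in the row varies.
- rest_d: One of four identical grey rests, 100 mm (its x) by 46 mm (its y), 3 mm thick, fixed side by side in a row at 80 mm spacing on the aluminium dock (a plate 120 x 330 x 12 mm). Origin at the centre of the rest's underside, so the surface a drive lies on is 3 mm above it, 15 mm above the shelf. The rests all point the same way: their x axis runs across the dock, their y axis along the row. Which letter is where in the row varies.
- dish: Round white ceramic dish holding small steel screws, 80 mm across, 26 mm high, standing on the shelf just beyond one end of the dock (which end varies), its centre about 105 mm from the centre of the nearest rest. Origin at the centre of its underside. A white power block, 90 x 56 x 30 mm, stands at the other end. Leave the dish where it is.
- spudger: Blue plastic spudger (flat pry stick), about 150 mm long, 16 mm wide, 6 mm thick, lying at one side of the shelf. Origin on its underside near its middle, x along it. Leave it where it is.
Mind the look-alikes: they are no part of the job. Leave any green look-alike of the drive_78 alone.

How it is judged:
At the end, for the whole second after the job is handed in: Each drive lies flat (within 0.1 rad) on its own rest, centre within 12 mm of the rest's centre and its length within 0.2 rad of the rest's length (either way round), shortest nearest the dish and then by increasing length, all released and at rest (horizontal distance between drive_46 and dish between 0.07 and 0.14 m and ((horizontal distance between drive_46 and rest_a below 0.012 m and angle between the x axis of drive_46 and the x axis of rest_a, either way round below 0.2 rad and z of drive_46 in the frame of rest_a between 0 and 0.006 m) or (horizontal distance between drive_46 and rest_b below 0.012 m and angle between the x axis of drive_46 and the x axis of rest_b, either way round below 0.2 rad and z of drive_46 in the frame of rest_b between 0 and 0.006 m) or (horizontal distance between drive_46 and rest_c below 0.012 m and angle between the x axis of drive_46 and the x axis of rest_c, either way round below 0.2 rad and z of drive_46 in the frame of rest_c between 0 and 0.006 m) or (horizontal distance between drive_46 and rest_d below 0.012 m and angle between the x axis of drive_46 and the x axis of rest_d, either way round below 0.2 rad and z of drive_46 in the frame of rest_d between 0 and 0.006 m)) and angle between each of drive_46, drive_62, drive_78, drive_94's own z axis and vertical below 0.1 rad and linear speed of each of drive_46, drive_62, drive_78, drive_94 below 0.02 m/s and horizontal distance between drive_62 and dish between 0.15 and 0.22 m and ((horizontal distance between drive_62 and rest_a below 0.012 m and angle between the x axis of drive_62 and the x axis of rest_a, either way round below 0.2 rad and z of drive_62 in the frame of rest_a between 0 and 0.006 m) or (horizontal distance between drive_62 and rest_b below 0.012 m and angle between the x axis of drive_62 and the x axis of rest_b, either way round below 0.2 rad and z of drive_62 in the frame of rest_b between 0 and 0.006 m) or (horizontal distance between drive_62 and rest_c below 0.012 m and angle between the x axis of drive_62 and the x axis of rest_c, either way round below 0.2 rad and z of drive_62 in the frame of rest_c between 0 and 0.006 m) or (horizontal distance between drive_62 and rest_d below 0.012 m and angle between the x axis of drive_62 and the x axis of rest_d, either way round below 0.2 rad and z of drive_62 in the frame of rest_d between 0 and 0.006 m)) and horizontal distance between drive_78 and dish between 0.23 and 0.3 m and ((horizontal distance between drive_78 and rest_a below 0.012 m and angle between the x axis of drive_78 and the x axis of rest_a, either way round below 0.2 rad and z of drive_78 in the frame of rest_a between 0 and 0.006 m) or (horizontal distance between drive_78 and rest_b below 0.012 m and angle between the x axis of drive_78 and the x axis of rest_b, either way round below 0.2 rad and z of drive_78 in the frame of rest_b between 0 and 0.006 m) or (horizontal distance between drive_78 and rest_c below 0.012 m and angle between the x axis of drive_78 and the x axis of rest_c, either way round below 0.2 rad and z of drive_78 in the frame of rest_c between 0 and 0.006 m) or (horizontal distance between drive_78 and rest_d below 0.012 m and angle between the x axis of drive_78 and the x axis of rest_d, either way round below 0.2 rad and z of drive_78 in the frame of rest_d between 0 and 0.006 m)) and horizontal distance between drive_94 and dish between 0.31 and 0.38 m and ((horizontal distance between drive_94 and rest_a below 0.012 m and angle between the x axis of drive_94 and the x axis of rest_a, either way round below 0.2 rad and z of drive_94 in the frame of rest_a between 0 and 0.006 m) or (horizontal distance between drive_94 and rest_b below 0.012 m and angle between the x axis of drive_94 and the x axis of rest_b, either way round below 0.2 rad and z of drive_94 in the frame of rest_b between 0 and 0.006 m) or (horizontal distance between drive_94 and rest_c below 0.012 m and angle between the x axis of drive_94 and the x axis of rest_c, either way round below 0.2 rad and z of drive_94 in the frame of rest_c between 0 and 0.006 m) or (horizontal distance between drive_94 and rest_d below 0.012 m and angle between the x axis of drive_94 and the x axis of rest_d, either way round below 0.2 rad and z of drive_94 in the frame of rest_d between 0 and 0.006 m))); the robot touches nothing.
It fails at once if the dish of screws is shifted more than 15 mm (distance of dish from where it was at the start of the episode above 0.015 m).
It fails at once if the spudger is shifted more than 20 mm (distance of spudger from where it was at the start of the episode above 0.02 m).
It also fails if it takes over 99 s, if anything falls off the work surface, if the arm or the gripper's body presses on something with over 40 N, if the wrist force passes 120 N, or if a joint passes its speed limit or range.

ROBOT

A 6-joint arm with a two-finger parallel gripper is mounted at the origin on the work surface. World frame = base frame: x ahead of the robot, y to its left, z up, the work surface at z = 0. Lengths are in m, angles in rad, forces in N, time in s.
With the tool pointing down it reaches from about 0.35 to 0.975 m from the base axis. Payload 4.9 kg.
Tool frame: the origin (TCP) lies between the finger pads; the fingertips stand 19 mm ahead of it and the grasp point (between the pads) is the TCP; z points along the fingers, y is the direction in which the jaws open and shut (so a half turn about z gives the same grasp; the last joint's range is limited). The gripper opens to 85 mm and grips with 20 to 120 N. Pads are 22 mm wide; open, the fingers measure 114 mm over their backs; the gripper's body (76 mm by 85 mm) begins 54 mm behind the grasp point. The pads swing forward as they close: fully open they stand 13 mm farther back than shut.
Start: joints at [-1.326, 0.053, 1.613, -0, 1.476, -0.119], TCP at [0.222, -0.584, 0.25] pointing down, gripper open.
Joint ranges: [-3.01, 3.01], [-1.01, 2.22], [0.06, 2.58], [-1.02, 4.17], [0.09, 2.62], [-3.14, 3.14]. Speed limits (rad/s): [2.57, 2.57, 3.14, 3.14, 3.14, 3.14].

INTERFACE

Orientations are given as a unit quaternion [w, x, y, z].
In Python, from plant import state, grab_frame, calibration, job_done gives the robot as it stands. The module is installed in compiled form; this text tells all that it offers.
- The arm moves only by the tool servo_tool, never from a script. Its argument "deltas" is a list that holds one entry, the list of rows, each a list of 5 numbers: the finger opening in mm, from 0 to 85.4, then the shift along the world's x, y, z in mm, then the turn about the world's z in units of 6 degrees (1.0 is 6 degrees). A call has 1 to 5 rows; each row is the pose to reach, as a shift and turn from the pose commanded when the call began; what a row does not reach only later rows make up. A row lasts 1/8 s, in which the tool goes at most 62.5 mm and 10.7 degrees, less where a joint would pass 70% of its speed; a pose out of reach is approached as far as the arm can. A call with a gripper value outside its range is refused whole. The fingers move at their own pace and stop on an object; the grip force is fixed at half the most. Time passes only in rows, so rows that repeat a pose let the fingers close. It gives the time, the measured TCP pose, the force and the opening at its end, in the units of the state.
- state(): the state, without advancing time (a new reading comes with each control period).
- grab_frame(name): name is "scene" or "top"; returns the picture (384x512x3 uint8, red, green, blue); there is no depth.
- calibration(name): a dict with "intrinsics" (3x3 intrinsics, pixels), "world_from_camera" (4x4, takes a point from camera to world coordinates). Camera axes: x right, y down, z forward; pixel columns grow to the right and rows downward; lengths in m; the calibration is good to about 2 mm. A picture is of the moment at which its call begins. calibration takes no time and is no camera call.
- job_done(): hands the job in, once; it reports no verdict.
The state is a dict: "time": time; "joint_pos": joint angles; "joint_vel": joint speeds; "joint_efforts": joint torques, N m; "tool_pos": TCP position; "tool_rot": TCP orientation; "contact_force": force on the tool from outside, world axes, zero at the start; "ft_torque": the same for the moment, N m; "gripper_width": opening from 0.0 (shut) to 1.0 (fully open).
Only numpy, scipy, OpenCV 4.12 (cv2) and the standard library are available. Lean on these libraries where they do the work, as an engineer would, in place of code of your own. Each camera call takes 0.05 s, during which the arm holds its last target.

## Working session

There is one attempt and no reset: what is moved stays moved. The work goes in short steps, Python scripts to look and compute and a tool call to move; the robot and the scene stay as the last step left them, time stands still between calls to the robot, and variables do not carry over. Pictures are saved under pics/ and viewed, and the job is handed in when it is done.

Besides the shell and the picture viewer there is one more tool, called after "Call:" as name(argument=value, ...) on one line, values as JSON. servo_tool: Moves the arm, as the interface text tells. Its arguments: {"type":"object","properties":{"deltas":{"type":"array","items":{"type":"array","items":{"type":"array","items":{"type":"number"}}}}},"required":["deltas"]}

```bash
mkdir -p pics; python3 - <<'E'
from plant import *
import cv2
for n in("scene","top"):
    f=grab_frame(n); cv2.imwrite(f"pics/{n}0.png",f[:,:,::-1]); c=calibration(n); print(n,c["intrinsics"],c["world_from_camera"])
s=state();print(s["time"],s["tool_pos"],s["tool_rot"],s["gripper_width"])
E
```

```text
scene [[402.56094686   0.         253.45482676]
 [  0.         402.56094686 194.88441276]
 [  0.           0.           1.        ]] [[ 0.17547094  0.60475529 -0.77684039  1.39165996]
 [ 0.98429729 -0.09237627  0.15041768 -0.0818967 ]
 [ 0.01920427 -0.79103581 -0.61146835  0.73066168]
 [ 0.          0.          0.          1.        ]]
top [[367.12849883   0.         252.32879151]
 [  0.         367.12849883 198.27474197]
 [  0.           0.           1.        ]] [[ 0.01865747 -0.99379606  0.10964164  0.4139008 ]
 [-0.99968146 -0.01667811  0.0189425   0.08950179]
 [-0.01699637 -0.10996013 -0.99379067  0.87013688]
 [ 0.          0.          0.          1.        ]]
0.1 [ 0.22227179 -0.58355621  0.24917619] [-9.62786601e-04  9.83500754e-01  1.80901455e-01 -5.64844254e-05] 1.000532175727237
```

View pics/scene0.png

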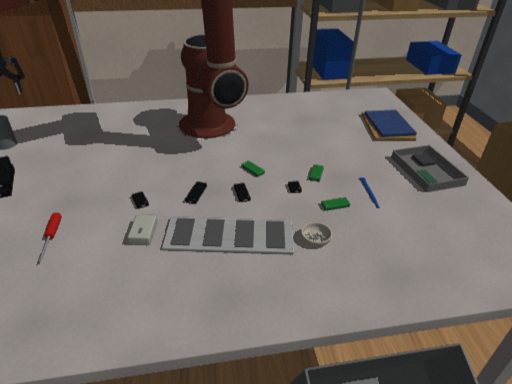

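View pics/top0.png

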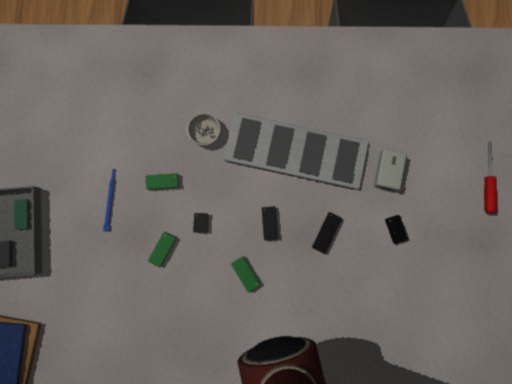

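The top view shows four black bars at about (201,223), (270,223), (327,232) and (397,229). The three green bars are look-alikes, and the black block at (5,255) lies in the tray. The dish is at (205,130), so the shortest drive goes on the left rest (247,140). The power block is at (391,170). Next I'll measure and take one enlarged crop.

```bash
cat > h.py <<'E'
import numpy as np,cv2
from plant import *
C={n:calibration(n) for n in("scene","top")}
def ray(n,uv,z):
    c=C[n];T=c["world_from_camera"];uv=np.atleast_2d(uv).astype(float)
    d=np.c_[uv,np.ones(len(uv))]@np.linalg.inv(c["intrinsics"]).T@T[:3,:3].T
    o=T[:3,3];return (o+d*((z-o[2])/d[:,2])[:,None])[:,:2]
def blobs(n,mask,z,amin,amax):
    out=[]
    for c in cv2.findContours(mask.astype(np.uint8),cv2.RETR_EXTERNAL,cv2.CHAIN_APPROX_NONE)[0]:
        if not amin<cv2.contourArea(c)<amax: continue
        p=ray(n,c[:,0],z).astype(np.float32)*1000
        (x,y),(w,h),a=cv2.minAreaRect(p)
        if w<h: w,h,a=h,w,a+90
        a=(a+90)%180-90
        out.append((c[:,0].mean(0).round(),round(x,1),round(y,1),round(w),round(h),round(a,1)))
    return sorted(out,key=lambda o:o[0][0])
E
python3 - <<'E'
from h import *
f=cv2.imread("pics/top0.png");g=f.max(2).astype(int);sat=g-f.min(2)
print("black");[print(*o) for o in blobs("top",(g<62)&(sat<25),.012,100,2000)]
print("rests");m=(g>50)&(g<110)&(sat<25)
for t in(85,100):
  [print(t,*o) for o in blobs("top",(g<t)&(g>40)&(sat<25),.015,500,2000)]
for p in[(247,140),(201,223),(270,225),(327,232),(397,229),(240,165),(300,250),(205,130)]: print(p,f[p[1],p[0]])
cv2.imwrite("pics/c0.png",cv2.resize(f[95:300,90:420],None,fx=2.4,fy=2.4,interpolation=cv2.INTER_CUBIC))
E
```

```text
black
[  8. 254.] 368.3 675.0 64 38 5.4
[ 15. 191.] 515.9 670.6 75 14 -84.3
[ 19. 346.] 155.9 626.4 145 59 20.4
[ 28. 217.] 461.2 642.9 73 29 4.9
[ 34. 244.] 405.2 607.6 227 108 -15.7
[ 35. 353.] 146.9 592.3 133 16 -8.1
[201. 223.] 449.6 222.8 44 38 1.0
[271. 223.] 450.6 62.0 79 38 5.6
[279. 149.] 634.0 42.0 95 44 -11.2
[313. 155.] 617.7 -35.6 96 43 -11.9
[327. 233.] 431.2 -70.2 92 39 -25.9
[346. 161.] 601.3 -113.8 97 44 -10.4
[396. 229.] 441.6 -229.1 63 37 19.3
[398. 181.] 557.2 -238.6 101 52 -47.5
rests
85 [247. 140.] 649.0 120.7 101 48 -11.4
85 [271. 224.] 450.0 61.2 82 42 5.3
85 [280. 146.] 633.2 42.5 101 49 -11.5
85 [313. 154.] 617.1 -35.2 101 48 -11.5
85 [327. 233.] 430.9 -70.2 94 42 -25.5
85 [346. 161.] 601.2 -112.9 101 49 -10.4
85 [397.  22.] 972.5 -246.7 349 71 -89.6
100 [247. 140.] 649.3 120.7 102 50 -11.4
100 [271. 224.] 450.1 61.4 83 42 5.3
100 [280. 147.] 633.6 42.5 102 50 -11.4
100 [313. 154.] 617.5 -35.1 103 49 -11.2
100 [327. 233.] 430.8 -70.2 96 44 -26.4
100 [346. 161.] 601.4 -113.4 102 50 -11.7
100 [397.  22.] 972.5 -246.6 349 71 -89.6
(247, 140) [59 62 62]
(201, 223) [31 33 35]
(270, 225) [32 31 32]
(327, 232) [16 16 17]
(397, 229) [15 13 13]
(240, 165) [77 80 83]
(300, 250) [106 108 115]
(205, 130) [53 56 57]
```

View pics/c0.png

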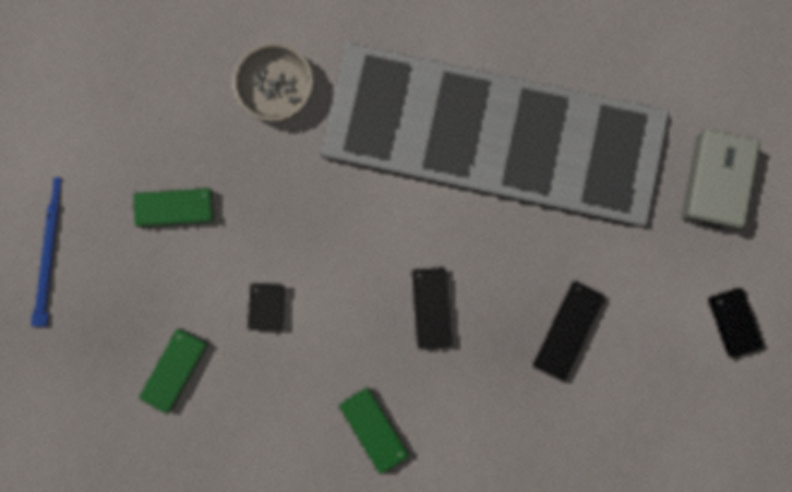

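Confirmed by size: 46 is at (201,223), 78 at (271,223), 94 at (327,233) and 62 at (396,229). All four are black, and the green ones stay out of it. One tighter-threshold measurement should trim the shadow from the masks.

```bash
python3 - <<'E'
from h import *
f=cv2.imread("pics/top0.png");f=cv2.resize(f,None,fx=1,fy=1);g=f.max(2).astype(int)
for t in(25,32,38,45):
  for o in blobs("top",(g<t),.013,100,2000):
    if 190<o[0][0]<410 and o[0][1]>200: print(t,*o)
s=cv2.imread("pics/scene0.png");g=s.max(2).astype(int)
for o in blobs("scene",(g<45),.010,40,1000):
    if 120<o[0][0]<310 and 170<o[0][1]<220: print("scene",*o)
for p in (223,): print(f[p,190:212].max(1),f[p,258:284].max(1))
E
```

```text
25 [276. 348.] 171.3 47.8 132 43 -80.2
25 [298. 377.] 111.4 -6.5 55 28 -88.6
25 [314. 365.] 136.4 -31.1 89 42 15.0
25 [327. 233.] 431.6 -68.0 86 30 -25.4
25 [396. 229.] 441.9 -228.5 58 33 18.7
32 [270. 221.] 450.5 63.9 72 29 5.4
32 [276. 348.] 171.0 47.6 136 44 -79.5
32 [292. 378.] 111.0 8.1 89 28 -88.6
32 [313. 364.] 138.8 -28.3 95 47 14.6
32 [327. 232.] 431.4 -68.4 89 32 -25.1
32 [396. 229.] 441.9 -228.6 60 34 18.7
38 [201. 223.] 449.5 224.8 40 28 1.8
38 [270. 223.] 450.8 64.2 74 31 5.1
38 [276. 349.] 170.7 47.3 138 45 -75.2
38 [299. 369.] 143.4 2.4 133 92 -88.6
38 [327. 233.] 431.4 -68.5 89 34 -25.4
38 [396. 229.] 442.2 -228.8 61 35 18.4
45 [201. 223.] 449.0 224.9 42 31 -2.6
45 [270. 223.] 450.8 63.5 75 33 5.0
45 [327. 233.] 431.5 -69.1 90 35 -25.9
45 [397. 229.] 442.1 -229.0 61 35 18.6
scene [139. 200.] 448.3 -231.2 68 33 18.7
scene [196. 192.] 437.1 -70.5 101 36 -25.5
scene [241. 192.] 457.1 62.1 84 34 3.4
scene [294. 187.] 455.0 223.0 51 34 -1.6
[124 122 116  87  48  35  36  33  37  37  37  35  36  38  34  35  35  34
  46  58  65  85] [120 120 119 113  81  44  31  31  30  28  31  32  32  31  33  29  32  30
  31  45  58  74 102 118 119 120]
```

Call:
servo_tool(deltas=[[[60,60,60,0,-1.6],[60,100,120,0,-3.3],[60,130,180,0,-3.3],[60,160,240,0,-3.3],[60,190,300,0,-3.3]]])

```text
time: 0.72
tool_pos: [0.3924, -0.3222, 0.2498]
tool_rot: [-0.0, 1.0, 0.009, -0.0]
contact_force: [1.8, 0.4, 0.1]
gripper_width: 0.704
```

Call:
servo_tool(deltas=[[[60,30,55,0,1.5],[60,30,55,-60,2.9],[60,30,55,-120,2.9],[60,30,55,-170,2.9],[60,30,55,-190,2.9]]])

```text
time: 1.35
tool_pos: [0.4196, -0.267, 0.0559]
tool_rot: [-0.003, 0.987, 0.16, -0.002]
contact_force: [0.4, 0.1, 0.8]
gripper_width: 0.7
```

Call:
servo_tool(deltas=[[[60,0,0,0,0],[60,0,0,0,0]]])

```text
time: 1.6
tool_pos: [0.4226, -0.2698, 0.0614]
tool_rot: [0.001, 0.987, 0.16, 0.001]
contact_force: [0.3, -0.3, 0.3]
gripper_width: 0.704
```

```bash
python3 - <<'E'
from h import *
s=state();q=s["tool_rot"];print(s["tool_pos"],np.degrees(2*np.arctan2(q[2],q[1])),s["contact_force"])
f=grab_frame("top");g=grab_frame("scene")
cv2.imwrite("pics/a1.png",np.vstack([cv2.resize(f[180:280,340:450],(440,400)),cv2.resize(g[140:240,90:200],(440,400))])[:,:,::-1][:,:] if 0 else np.hstack([cv2.resize(f[180:280,340:440],(400,400)),cv2.resize(g[140:240,90:190],(400,400))])[:,:,::-1])
E
```

```text
[ 0.42259387 -0.2697688   0.06144998] 18.441244064981518 [ 0.31931295 -0.3390688   0.3485929 ]
```

View pics/a1.png

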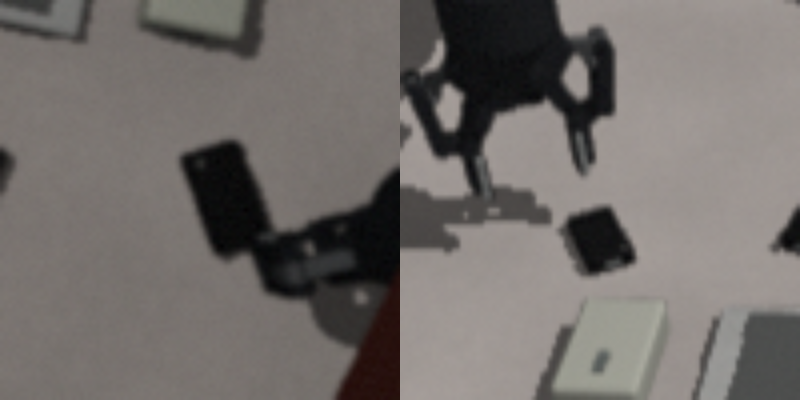

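The arm stopped 20 mm and 41 mm short because the first call was speed-limited. The crops agree: the gripper sits off the drive towards the base. I'll correct from the measured pose and then descend.

Call:
servo_tool(deltas=[[[60,19.5,41,0,0],[60,19.5,41,-10,0],[60,19.5,41,-30,0],[60,19.5,41,-40,0],[60,19.5,41,-40,0]]])

```text
time: 2.33
tool_pos: [0.4409, -0.2283, 0.0198]
tool_rot: [-0.0, 0.987, 0.16, -0.001]
contact_force: [0.1, 0.2, 0.6]
gripper_width: 0.705
```

```bash
python3 - <<'E'
from h import *
s=state();q=s["tool_rot"];print(s["tool_pos"],np.degrees(2*np.arctan2(q[2],q[1])),s["contact_force"])
f=grab_frame("top");g=grab_frame("scene")
cv2.imwrite("pics/a2.png",np.hstack([cv2.resize(f[180:280,340:440],(400,400)),cv2.resize(g[140:240,90:190],(400,400))])[:,:,::-1])
E
```

```text
[ 0.44090893 -0.22831124  0.01977471] 18.416951501297646 [0.09001704 0.15403904 0.63123898]
```

View pics/a2.png

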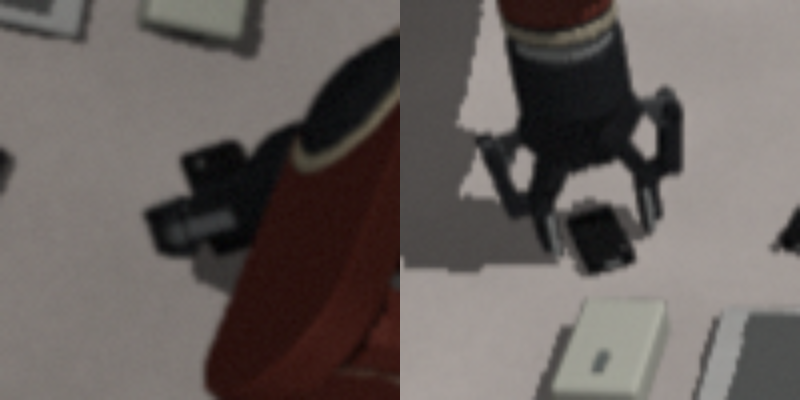

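The fingers straddle the 62 drive, visible in the scene crop at about (590,235). Closing now.

Call:
servo_tool(deltas=[[[20,0,0,0,0],[20,0,0,0,0],[20,0,0,0,0],[20,0,0,0,0],[20,0,0,0,0]]])

```text
time: 3.05
tool_pos: [0.4423, -0.2289, 0.0214]
tool_rot: [0.001, 0.987, 0.16, 0.001]
contact_force: [-1.1, -0.8, 5.5]
gripper_width: 0.376
```

Call:
servo_tool(deltas=[[[20,0,0,20,0],[20,0,0,60,0],[20,0,0,90,0],[20,0,0,90,0]]])

```text
time: 3.55
tool_pos: [0.4429, -0.2292, 0.1127]
tool_rot: [0.002, 0.987, 0.16, 0.002]
contact_force: [0.5, 1.3, -0.4]
gripper_width: 0.378
```

```bash
python3 - <<'E'
from h import *
s=state();q=s["tool_rot"];print(s["tool_pos"],np.degrees(2*np.arctan2(q[2],q[1])),s["contact_force"])
g=grab_frame("scene")
cv2.imwrite("pics/a3.png",cv2.resize(g[130:250,90:210],(480,480))[:,:,::-1])
E
```

```text
[ 0.44288442 -0.22915851  0.11274021] 18.44991339543496 [ 0.51467937  1.32217463 -0.35599914]
```

View pics/a3.png

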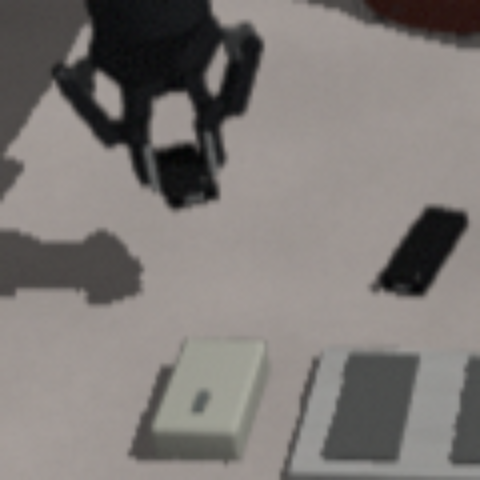

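The 62 drive is held (opening 0.378, about 32–34 mm). Carrying it to the second rest.

Call:
servo_tool(deltas=[[[20,30,43,0,-1],[20,60,86,0,-2],[20,95,136,0,-3],[20,125,180,0,-4],[20,155,222,0,-5]]])

```text
time: 4.22
tool_pos: [0.5957, -0.0043, 0.1074]
tool_rot: [-0.0, 0.995, -0.102, -0.002]
contact_force: [0.2, -0.3, -0.7]
gripper_width: 0.38
```

Call:
servo_tool(deltas=[[[20,0,0,0,0],[20,0,0,0,0]]])

```text
time: 4.47
tool_pos: [0.595, -0.0061, 0.108]
tool_rot: [0.0, 0.995, -0.1, -0.002]
contact_force: [-0.4, 0.2, -1.2]
gripper_width: 0.377
```

```bash
cat > st.py <<'E'
from h import *
import sys
s=state();q=s["tool_rot"];p=s["tool_pos"]*1000;a=np.degrees(2*np.arctan2(q[2],q[1]));a=(a+180)%360-180
t=list(map(float,sys.argv[1:5]))
print(p.round(1),a.round(2),"need",(np.array(t[:3])-p).round(1),round((t[3]-a)/6,2),s["contact_force"],s["gripper_width"],s["time"])
E
python3 st.py 633 42.5 38 -11.5
```

```text
[595.   -6.1 108. ] -11.51 need [ 38.   48.6 -70. ] 0.0 [-0.44812788  0.19249023 -1.15034037] 0.37695928140480484 4.475
```

Call:
servo_tool(deltas=[[[20,38,48.5,0,0],[20,38,48.5,-20,0],[20,38,48.5,-50,0],[20,38,48.5,-60,0],[20,38,48.5,-60,0]]])

```text
time: 5.1
tool_pos: [0.633, 0.0413, 0.0489]
tool_rot: [0.0, 0.995, -0.101, -0.001]
contact_force: [-0.2, -0.4, -1.7]
gripper_width: 0.377
```

```bash
python3 st.py 633 42.5 36 -11.5; python3 - <<'E'
from h import *
f=grab_frame("top");g=grab_frame("scene")
cv2.imwrite("pics/a4.png",np.hstack([cv2.resize(f[100:200,230:330],(400,400)),cv2.resize(g[170:270,190:290],(400,400))])[:,:,::-1])
E
```

```text
[633.   41.3  48.9] -11.63 need [ -0.    1.2 -12.9] 0.02 [-0.16178707 -0.40684958 -1.65312435] 0.3771912173708331 5.1
```

View pics/a4.png

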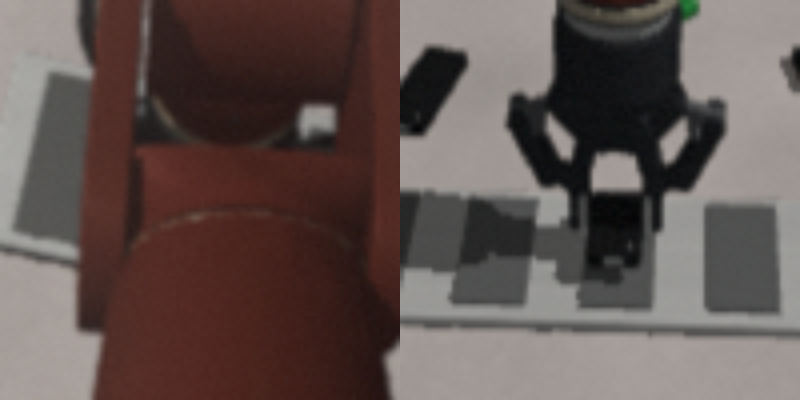

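It is above the right rest, second from the dish. Lowering, releasing and lifting.

Call:
servo_tool(deltas=[[[20,0,1,-6,0],[20,0,1,-12,0],[20,0,1,-12,0],[55,0,1,-12,0],[55,0,1,-12,0]]])

```text
time: 5.82
tool_pos: [0.6347, 0.0433, 0.0387]
tool_rot: [-0.0, 0.995, -0.101, 0.0]
contact_force: [-0.2, -0.2, -0.4]
gripper_width: 0.644
```

Call:
servo_tool(deltas=[[[60,0,0,0,0],[60,0,0,20,0],[60,0,0,60,0],[60,-40,-30,70,-1],[60,-80,-70,70,-2]]])

```text
time: 6.45
tool_pos: [0.5556, -0.0272, 0.1121]
tool_rot: [0.0, 0.979, -0.205, 0.003]
contact_force: [0.0, -0.3, -0.0]
gripper_width: 0.704
```

```bash
python3 st.py 432 -69 60 -25.5
```

```text
[555.6 -27.2 112.1] -23.63 need [-123.6  -41.8  -52.1] -0.31 [ 0.00073759 -0.28676272 -0.04309577] 0.7036349520569244 6.45
```

Next is the 94 drive. First I'll hover over it and check where the 62 landed.

Call:
servo_tool(deltas=[[[60,-40,-14,0,-0.3],[60,-80,-28,0,-0.3],[60,-123,-42,-15,-0.3],[60,-123,-42,-50,-0.3],[60,-123,-42,-50,-0.3]]])

```text
time: 7.08
tool_pos: [0.4297, -0.0683, 0.0574]
tool_rot: [-0.0, 0.976, -0.22, -0.002]
contact_force: [-0.0, 0.4, -0.9]
gripper_width: 0.7
```

```bash
python3 st.py 432 -69 21.5 -25.5; python3 - <<'E'
from h import *
f=grab_frame("top");g=grab_frame("scene")
cv2.imwrite("pics/a5.png",np.hstack([cv2.resize(f[100:280,230:380],(450,540)),cv2.resize(g[150:270,180:255],(338,540))])[:,:,::-1])
m=f.max(2)
for o in blobs("top",(m<40),.029,300,3000): print(*o)
E
```

```text
[429.7 -68.3  57.4] -25.39 need [  2.3  -0.7 -35.9] -0.02 [-0.03275898  0.37058346 -0.90735315] 0.6998119611474745 7.075
[194.  11.] 964.5 276.7 303 60 -89.6
[270. 223.] 449.9 64.4 71 29 5.6
[376. 343.] 183.1 -177.8 151 58 5.1
[393.  10.] 965.9 -242.2 276 65 -89.6
```

View pics/a5.png

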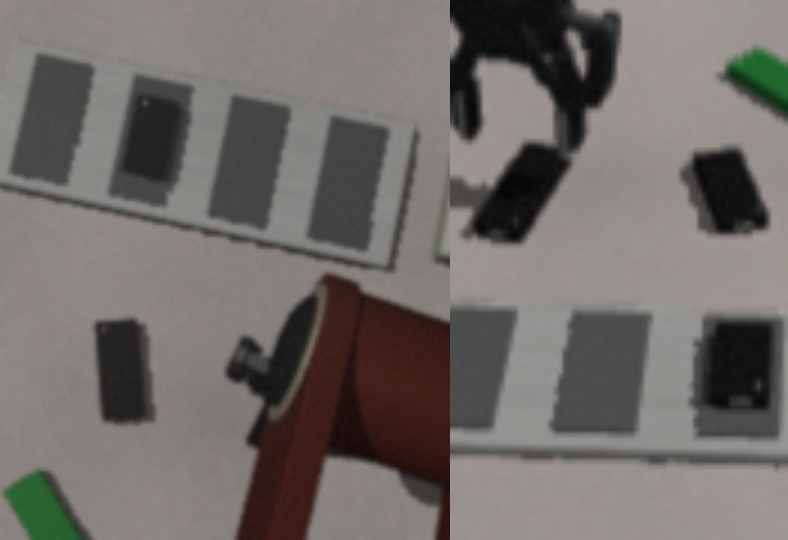

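The 62 lies centred and straight on the second rest, at about (152,138) in the crop. Grasping the 94.

Call:
servo_tool(deltas=[[[60,2,-0.5,-15,0],[60,2,-0.5,-36,0],[60,2,-0.5,-36,0],[20,2,-0.5,-36,0],[20,2,-0.5,-36,0]]])

```text
time: 7.8
tool_pos: [0.4347, -0.0695, 0.0237]
tool_rot: [0.0, 0.976, -0.219, 0.001]
contact_force: [-0.1, 0.7, -0.8]
gripper_width: 0.383
```

Call:
servo_tool(deltas=[[[20,0,0,0,0],[20,0,0,0,0],[20,0,0,20,0],[20,0,0,55,0],[20,0,0,70,0]]])

```text
time: 8.43
tool_pos: [0.4341, -0.0695, 0.0938]
tool_rot: [0.0, 0.976, -0.219, 0.001]
contact_force: [0.8, -0.4, -1.1]
gripper_width: 0.378
```

```bash
python3 st.py 601.3 -113.2 38 -11.5; python3 - <<'E'
from h import *
g=grab_frame("scene")
cv2.imwrite("pics/a6.png",cv2.resize(g[130:250,130:280],(600,480))[:,:,::-1])
E
```

```text
[434.1 -69.5  93.8] -25.36 need [167.2 -43.7 -55.8] 2.31 [ 0.75373445 -0.36106114 -1.13807209] 0.3779381104080629 8.425
```

View pics/a6.png

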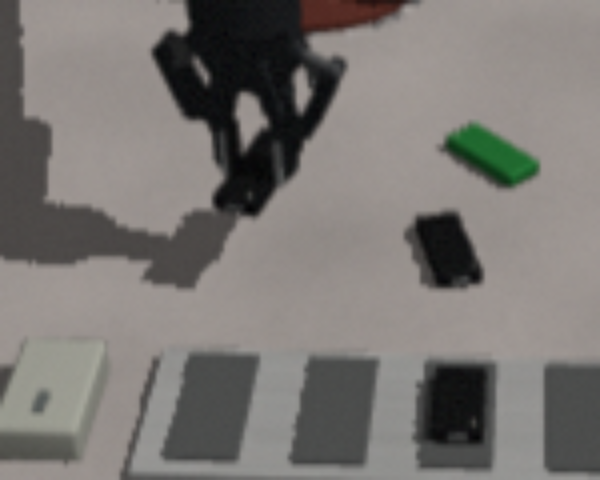

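The 94 is held. Carrying it to the far-end rest by the power block.

Call:
servo_tool(deltas=[[[20,40,-10,0,1],[20,85,-22,0,2.3],[20,130,-34,0,2.3],[20,168,-43.5,0,2.3],[20,168,-43.5,-20,2.3]]])

```text
time: 9.1
tool_pos: [0.6043, -0.1138, 0.0726]
tool_rot: [0.0, 0.995, -0.101, 0.002]
contact_force: [-0.5, 0.5, 0.3]
gripper_width: 0.377
```

Call:
servo_tool(deltas=[[[20,0,0,-10,0],[20,0,0,-20,0],[20,0,0,-20,0]]])

```text
time: 9.48
tool_pos: [0.5997, -0.1121, 0.0507]
tool_rot: [-0.0, 0.995, -0.101, -0.001]
contact_force: [-0.6, 0.1, -1.5]
gripper_width: 0.375
```

```bash
python3 st.py 602 -113 38 -11.5; python3 - <<'E'
from h import *
g=grab_frame("scene")
cv2.imwrite("pics/a7.png",cv2.resize(g[150:270,130:280],(600,480))[:,:,::-1])
E
```

```text
[ 599.7 -112.1   50.7] -11.55 need [  2.3  -0.9 -12.7] 0.01 [-0.61282793  0.05687409 -1.50575013] 0.37512675582144783 9.475
```

View pics/a7.png

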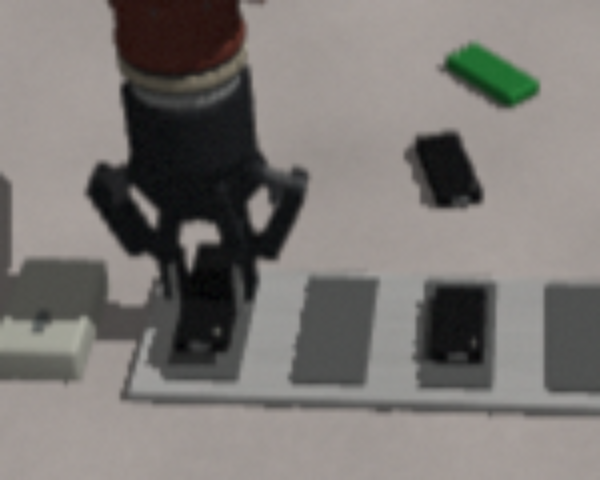

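Call:
servo_tool(deltas=[[[20,2,-0.5,-6,0],[20,2,-0.5,-13,0],[20,2,-0.5,-13,0],[55,2,-0.5,-13,0],[55,2,-0.5,-13,0]]])

```text
time: 10.15
tool_pos: [0.6037, -0.1132, 0.0396]
tool_rot: [0.0, 0.995, -0.101, 0.0]
contact_force: [0.5, -0.1, 0.9]
gripper_width: 0.641
```

Call:
servo_tool(deltas=[[[60,0,0,0,0],[60,0,0,20,0],[60,0,0,60,0],[60,-30,40,70,1.5],[60,-70,85,70,2.8]]])

```text
time: 10.78
tool_pos: [0.5351, -0.0281, 0.1132]
tool_rot: [0.001, 0.999, 0.047, 0.003]
contact_force: [-0.8, 0.6, 1.0]
gripper_width: 0.7
```

```bash
python3 st.py 451 64 60 5
```

```text
[535.1 -28.1 113.2] 5.42 need [-84.1  92.1 -53.2] -0.07 [-0.84461862  0.60157649  1.03635126] 0.700441709658734 10.775
```

Call:
servo_tool(deltas=[[[60,-35,38,0,0],[60,-70,76,0,0],[60,-84,92,-20,0],[60,-84,92,-50,0],[60,-84,92,-50,0]]])

```text
time: 11.4
tool_pos: [0.4479, 0.0641, 0.0585]
tool_rot: [-0.0, 0.999, 0.046, -0.002]
contact_force: [-0.7, -0.5, -1.0]
gripper_width: 0.703
```

```bash
python3 st.py 451 64 21.5 5; python3 - <<'E'
from h import *
f=grab_frame("top");g=grab_frame("scene")
cv2.imwrite("pics/a8.png",np.hstack([cv2.resize(f[100:280,230:380],(450,540)),cv2.resize(g[150:270,180:255],(338,540))])[:,:,::-1])
E
```

```text
[447.9  64.1  58.5] 5.28 need [  3.1  -0.1 -37. ] -0.05 [-0.73272052 -0.45836095 -0.99353509] 0.7030663245424911 11.4
```

View pics/a8.png

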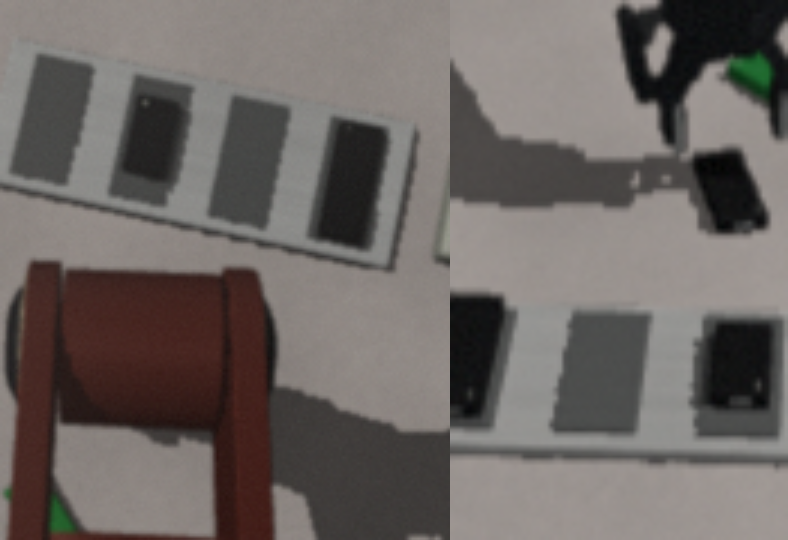

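The 94 is well seated on the end rest. Grasping the 78.

Call:
servo_tool(deltas=[[[60,2,0,-15,0],[60,2,0,-36,0],[60,2,0,-36,0],[20,2,0,-36,0],[20,2,0,-36,0]]])

```text
time: 12.12
tool_pos: [0.4528, 0.0637, 0.0247]
tool_rot: [0.0, 0.999, 0.046, 0.001]
contact_force: [-0.5, -1.0, 0.2]
gripper_width: 0.378
```

Call:
servo_tool(deltas=[[[20,0,0,0,0],[20,0,0,0,0],[20,0,0,20,0],[20,0,0,55,0],[20,0,0,70,0]]])

```text
time: 12.75
tool_pos: [0.4523, 0.0638, 0.095]
tool_rot: [0.0, 0.999, 0.046, 0.001]
contact_force: [0.3, -0.2, 0.4]
gripper_width: 0.375
```

```bash
python3 st.py 617.5 -35.2 38 -11.5; python3 - <<'E'
from h import *
g=grab_frame("scene")
cv2.imwrite("pics/a9.png",cv2.resize(g[130:250,170:320],(600,480))[:,:,::-1])
E
```

```text
[452.3  63.8  95. ] 5.25 need [165.2 -99.  -57. ] -2.79 [ 0.33130724 -0.15370534  0.38438645] 0.3750735510097801 12.75
```

View pics/a9.png

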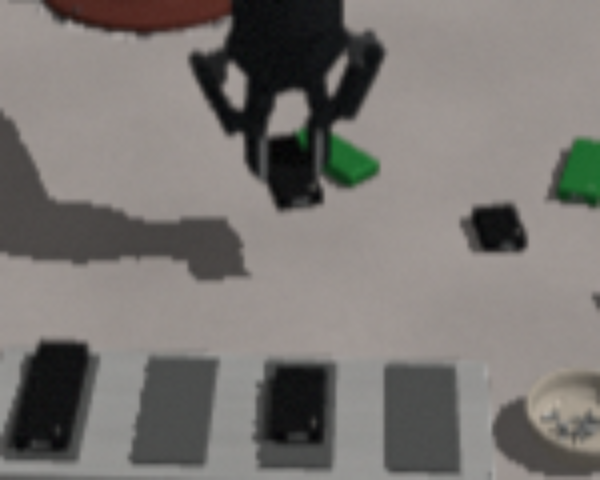

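The 78 is held. Carrying it to the third rest.

Call:
servo_tool(deltas=[[[20,40,-24,0,-1.2],[20,80,-48,0,-2.8],[20,120,-72,0,-2.8],[20,165.5,-99,0,-2.8],[20,165.5,-99,-15,-2.8]]])

```text
time: 13.42
tool_pos: [0.62, -0.0373, 0.0783]
tool_rot: [0.0, 0.995, -0.102, 0.002]
contact_force: [0.7, 0.6, -0.7]
gripper_width: 0.371
```

Call:
servo_tool(deltas=[[[20,0,0,-10,0],[20,0,0,-26,0],[20,0,0,-26,0],[20,0,0,-26,0]]])

```text
time: 13.92
tool_pos: [0.6167, -0.0348, 0.0524]
tool_rot: [-0.0, 0.995, -0.1, 0.0]
contact_force: [0.8, 0.6, 0.4]
gripper_width: 0.373
```

```bash
python3 st.py 617.7 -35.2 38 -11.5; python3 - <<'E'
from h import *
g=grab_frame("scene")
cv2.imwrite("pics/a10.png",cv2.resize(g[150:270,150:300],(600,480))[:,:,::-1])
E
```

```text
[616.7 -34.8  52.4] -11.53 need [  1.   -0.4 -14.4] 0.0 [0.78168719 0.57679636 0.38261544] 0.37275722891202173 13.925
```

View pics/a10.png

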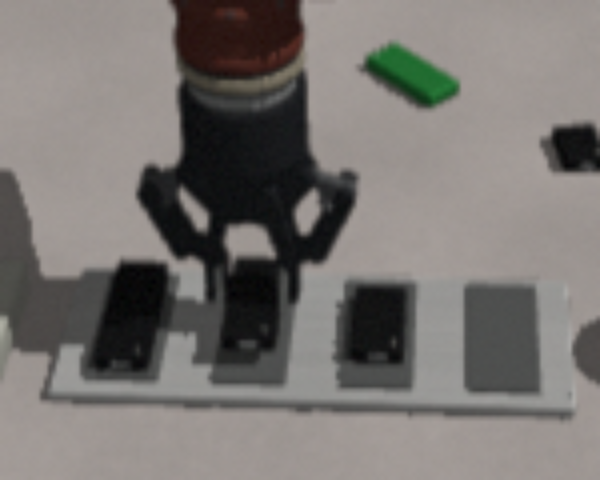

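Call:
servo_tool(deltas=[[[20,1,0,-7,0],[20,1,0,-14,0],[20,1,0,-14,0],[50,1,0,-14,0],[50,1,0,-14,0]]])

```text
time: 14.6
tool_pos: [0.6177, -0.0352, 0.0379]
tool_rot: [-0.0, 0.995, -0.101, -0.0]
contact_force: [0.2, 0.5, 0.7]
gripper_width: 0.583
```

Call:
servo_tool(deltas=[[[50,0,0,0,0],[50,0,0,20,0],[50,0,0,60,0],[60,-30,45,70,1],[60,-60,90,70,1.9]]])

```text
time: 15.22
tool_pos: [0.5593, 0.0554, 0.112]
tool_rot: [-0.0, 1.0, -0.001, 0.003]
contact_force: [0.5, 1.0, 0.7]
gripper_width: 0.701
```

```bash
python3 st.py 449.5 224.5 60 0
```

```text
[559.3  55.4 112. ] -0.07 need [-109.8  169.1  -52. ] 0.01 [0.518948   0.95357466 0.69148359] 0.7009561566006455 15.225
```

Call:
servo_tool(deltas=[[[60,-30,45,0,0],[60,-60,92,0,0],[60,-90,138,0,0],[60,-110,169,-10,0],[60,-110,169,-48,0]]])

```text
time: 15.85
tool_pos: [0.4496, 0.2268, 0.0641]
tool_rot: [-0.002, 1.0, 0.001, 0.004]
contact_force: [0.0, 0.2, -0.2]
gripper_width: 0.706
```

Call:
servo_tool(deltas=[[[60,0,0,0,0]]])

```text
time: 15.98
tool_pos: [0.4458, 0.2235, 0.0588]
tool_rot: [0.001, 1.0, -0.001, -0.002]
contact_force: [-0.5, 0.7, -1.0]
gripper_width: 0.704
```

```bash
python3 st.py 449.5 224.5 21.5 0; python3 - <<'E'
from h import *
f=grab_frame("top");g=grab_frame("scene")
cv2.imwrite("pics/a11.png",np.hstack([cv2.resize(f[100:260,170:370],(450,360)),cv2.resize(g[140:240,240:340],(340,360))])[:,:,::-1])
E
```

```text
[445.8 223.5  58.8] -0.1 need [  3.7   1.  -37.3] 0.02 [-0.47372428  0.65612166 -0.97571648] 0.7035801013367528 15.975
```

View pics/a11.png

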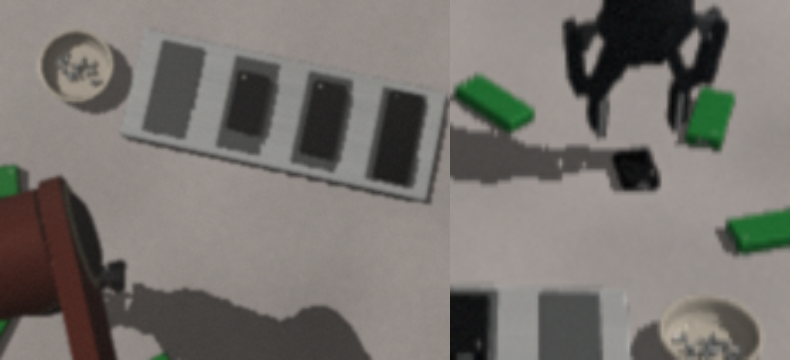

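The 78 is well seated on the third rest, and the green bar is clear of the finger's path. Grasping the 46.

Call:
servo_tool(deltas=[[[60,3,0.5,-15,0],[60,3,0.5,-36,0],[60,3,0.5,-36,0],[20,3,0.5,-36,0],[20,3,0.5,-36,0]]])

```text
time: 16.7
tool_pos: [0.4522, 0.2246, 0.0259]
tool_rot: [-0.0, 1.0, -0.001, 0.001]
contact_force: [0.6, 0.1, 0.6]
gripper_width: 0.372
```

Call:
servo_tool(deltas=[[[20,0,0,0,0],[20,0,0,0,0],[20,0,0,20,0],[20,0,0,55,0],[20,0,0,70,0]]])

```text
time: 17.32
tool_pos: [0.4518, 0.2246, 0.0961]
tool_rot: [-0.0, 1.0, -0.001, 0.001]
contact_force: [-0.1, -0.3, 0.2]
gripper_width: 0.373
```

```bash
python3 st.py 649.3 120.7 38 -11.5; python3 - <<'E'
from h import *
g=grab_frame("scene")
cv2.imwrite("pics/a12.png",cv2.resize(g[120:240,220:370],(600,480))[:,:,::-1])
E
```

```text
[451.8 224.6  96.1] -0.15 need [ 197.5 -103.9  -58.1] -1.89 [-0.1021517  -0.33559507  0.23468976] 0.37267062170627485 17.325
```

View pics/a12.png

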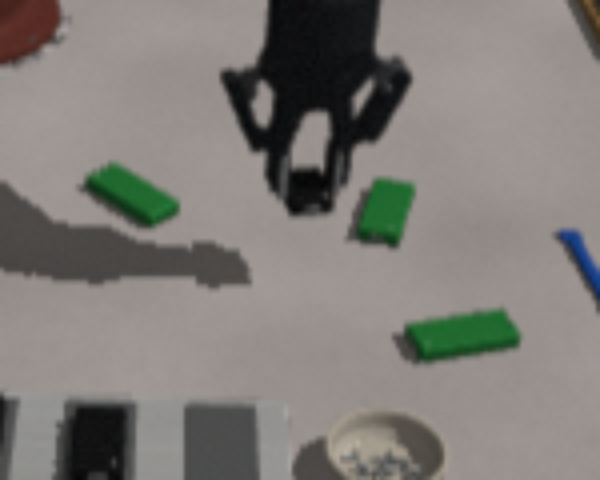

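Call:
servo_tool(deltas=[[[20,40,-21,0,-1],[20,85,-45,0,-1.9],[20,130,-68,0,-1.9],[20,170,-90,0,-1.9],[20,199,-104,0,-1.9]]])

```text
time: 18.0
tool_pos: [0.6508, 0.119, 0.0925]
tool_rot: [0.0, 0.995, -0.101, -0.001]
contact_force: [0.4, 0.5, -0.1]
gripper_width: 0.374
```

Call:
servo_tool(deltas=[[[20,0,0,-15,0],[20,0,0,-40,0],[20,0,0,-40,0],[20,0,0,-40,0]]])

```text
time: 18.5
tool_pos: [0.6491, 0.1208, 0.0539]
tool_rot: [0.0, 0.995, -0.1, -0.001]
contact_force: [0.3, 0.0, -0.5]
gripper_width: 0.376
```

```bash
python3 st.py 651 120.5 40 -11.5; python3 - <<'E'
from h import *
g=grab_frame("scene")
cv2.imwrite("pics/a13.png",cv2.resize(g[150:270,200:350],(600,480))[:,:,::-1])
E
```

```text
[649.1 120.8  53.9] -11.52 need [  1.9  -0.3 -13.9] 0.0 [ 0.25252629  0.03704003 -0.52341569] 0.37630191452765527 18.5
```

View pics/a13.png

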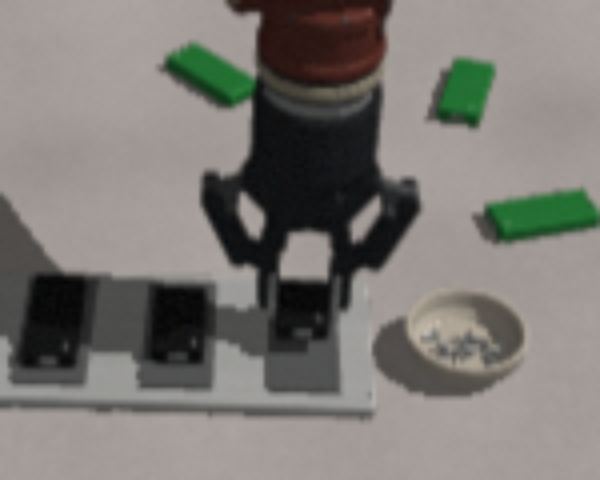

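Call:
servo_tool(deltas=[[[20,1.5,0,-7,0],[20,1.5,0,-15,0],[20,1.5,0,-15,0],[50,1.5,0,-15,0],[50,1.5,0,-15,0]]])

```text
time: 19.18
tool_pos: [0.6512, 0.1203, 0.0388]
tool_rot: [0.0, 0.995, -0.101, -0.0]
contact_force: [-0.3, -0.7, -0.4]
gripper_width: 0.583
```

Call:
servo_tool(deltas=[[[50,0,0,0,0],[50,0,0,20,0],[50,0,0,70,0],[50,-50,0,110,0],[50,-100,0,150,0]]])

```text
time: 19.8
tool_pos: [0.5535, 0.1202, 0.1905]
tool_rot: [-0.0, 0.995, -0.101, 0.001]
contact_force: [0.1, 0.3, 0.8]
gripper_width: 0.59
```

Call:
servo_tool(deltas=[[[50,-60,0,0,0],[50,-120,0,0,0],[50,-150,0,0,0],[50,-150,0,0,0]]])

```text
time: 20.3
tool_pos: [0.4028, 0.1205, 0.1886]
tool_rot: [-0.0, 0.995, -0.1, 0.002]
contact_force: [0.3, 0.1, -0.1]
gripper_width: 0.584
```

```bash
python3 - <<'E'
from h import *
s=state();print(s["tool_pos"],s["time"])
f=grab_frame("top");g=grab_frame("scene")
cv2.imwrite("pics/a14.png",np.hstack([cv2.resize(f[90:220,170:420],(500,260)),cv2.resize(g[150:280,140:340],(300,260))])[:,:,::-1])
m=f[:,:,:].max(2)
for t in(36,44):
  for o in blobs("top",(m<t),.029,80,2000):
    if 220<o[0][0]<380 and 100<o[0][1]<200: print(t,*o)
E
```

```text
[0.40283716 0.12047221 0.18862422] 20.3
36 [314. 151.] 615.2 -34.8 75 32 -10.9
36 [347. 160.] 598.3 -112.1 91 34 -11.7
44 [248. 139.] 647.5 120.0 46 33 -10.0
44 [280. 145.] 631.5 42.5 62 34 -10.6
44 [313. 152.] 615.7 -34.7 78 35 -11.1
44 [347. 160.] 597.8 -111.8 93 36 -11.4
```

View pics/a14.png

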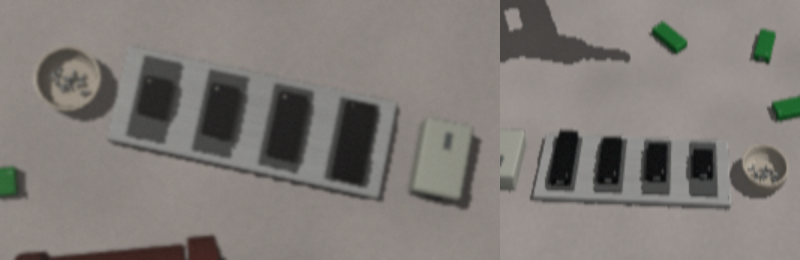

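All four drives are within about 4 mm and 1.5° of their rests. They are in order, nothing else has moved, and the arm is clear.

```bash
python3 -c "from plant import *;print(job_done())"
```

```text
the job is handed in; nothing more can be done
None
```

All four drives are on the dock in order of length: 46, 62, 78 and 94 mm from the dish to the power block. I handed the job in at about 20 s of the 99 s allowed.

- **Placement:** the last top view puts every drive within about 4 mm of its rest's centre and 1.5° of its direction. The limits are 12 mm and 0.2 rad, about 11°. Both camera views show the drives lying flat.
- **Left alone:** the dish looks unmoved in the last pictures. I did not look at the spudger again at the end, but the arm never went near it. The green look-alikes were not handled.
- **Robot:** the gripper is open and clear, and contact forces at the end of each move never passed about 6 N. That highest reading came when I gripped the 62 drive and the fingertips lightly touched the shelf, so I gripped the other three slightly higher.
- **Misses:** the first approach stopped about 45 mm short because of the speed limit, and I corrected it before touching anything. No other check failed or disagreed.

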